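Check the catches of two parts cases

ROBOT

A 6-joint arm with a two-finger parallel gripper is mounted at the origin on the work surface. World frame = base frame: x ahead of the robot, y to its left, z up, the work surface at z = 0. Lengths are in m, angles in rad, forces in N, time in s.
With the tool pointing down it reaches from about 0.35 to 0.875 m from the base axis. Payload 15.5 kg.
Tool frame: the origin (TCP) lies between the finger pads; the fingertips stand 14 mm ahead of it and the grasp point (between the pads) lies 5 mm behind it; x points along the fingers, y is the direction in which the jaws open and shut, and the axes are right-handed (so a half turn about x gives the same grasp; the last joint's range is limited). The gripper opens to 85 mm and grips with 20 to 120 N. Pads are 22 mm wide; open, the fingers measure 114 mm over their backs; the gripper's body (76 mm by 85 mm) begins 54 mm behind the grasp point. The pads swing forward as they close: fully open they stand 13 mm farther back than shut.
Start: joints at [1.23, 0.494, 1.345, -0, 1.302, -0.096], TCP at [0.151, 0.606, 0.223] pointing down, gripper open.
Joint ranges: [-2.91, 2.91], [-0.82, 2.16], [0.22, 2.67], [-1.22, 4.37], [0.12, 2.79], [-3.08, 3.08]. Speed limits (rad/s): [1.89, 1.89, 2.57, 3.01, 3.01, 3.01].

INTERFACE

Orientations are given as a unit quaternion [x, y, z, w].
In Python, from workcell import get_obs, get_image, camera_model, order gives the robot as it stands.
- The arm moves only by the tool play_rows, never from a script. Its argument "rows" is a list of rows, each an object of numbers: "dx", "dy", "dz": the shift along the world's x, y, z in m; "twist": the turn about the world's z in rad. In form: [{"dx": .., "dy": .., "dz": .., "twist": ..}, ...]. A call has 1 to 12 rows; each row shifts and turns the commanded pose from where the row before left it; what a row does not reach is not made up. A row lasts 1/10 s, in which the tool goes at most 50 mm and 8.59 degrees, less where a joint would pass 70% of its speed; a pose out of reach is approached as far as the arm can. A call is refused whole if a number of a shift passes 0.05 or a number of a turn 0.15, either way. A call with a gripper value outside its range is refused whole. "grip" is the opening in per cent of the stroke, from 0 (shut) to 100 (fully open), set as the call begins (left out, the last holds). The fingers move at their own pace and stop on an object; "squeeze" is the grip in N (left out, the last holds). Time passes only in rows, so rows that do not move let the fingers close. It gives the time, the measured TCP pose, the force and the opening at its end, in the units of the state.
- get_obs(): the state, without advancing time (a new reading comes with each control period).
- get_image(name): name is "scene" or "top" or "wrist"; returns (picture, depth): 384x512x3 uint8, red, green, blue; 384x512 float32, m along the optical axis (not along the pixel's ray), 0 where there is no reading.
- camera_model(name): a dict with "vertical_fov" (degrees; the focal length in pixels is half the picture's height over the tangent of half this angle, whatever the lens; pixels are square), "cx", "cy" (the principal point, pixels), "eye" and "orientation" of the camera in the world. Camera axes: x right, y down, z forward; pixel columns grow to the right and rows downward; lengths in m; the calibration is good to about 2 mm. A picture is of the moment at which its call begins: read the wrist's pose just before it. camera_model takes no time and is no camera call; for the wrist camera it gives the pose at the moment of the call.
- order.job_done(): hands the job in, once; it reports no verdict.
The state is a dict: "clock": time; "joints": joint angles; "dq": joint speeds; "joint_efforts": joint torques, N m; "tool_pos": TCP position; "orientation": TCP orientation; "contact_force": force on the tool from outside, world axes, zero at the start; "wrist_torque": the same for the moment, N m; "width": finger opening in m.
Only numpy, scipy, OpenCV 4.12 (cv2) and the standard library are available. Lean on these libraries where they do the work, as an engineer would, in place of code of your own. Each camera call takes 0.05 s, during which the arm holds its last target. There are 200 camera calls.

TASK

These two steel parts cases are about to go out on the van, and their lids must not fly open. Take the left one first and then the right one (left as the robot sees it): give the lid a firm, steady upward tug by its handle to check that the catch is holding, and if the lid gives, press it down until the catch snaps over and tug it again. Leave both lids shut and caught, and the other things on the bench where they are.

Things in the scene. Friction and masses are not known exactly. Their poses are not given: they have to be found in the camera images.
- case_left: the left parts case seen from the robot (+y side): grey steel box 200 mm deep (its x) by 180 mm wide (its y) by 95 mm high, so heavy with hardware that it does not move on the bench. Origin: centre of its underside, on the bench. Its +x points to the hinge at the back, its -x to the front with the catch; it stands turned by up to 0.25 rad.
- lid_left_handle (a point): centre of the round bar of the bow handle on the left lid. The bar is 10 mm thick and runs 80 mm along the case's y; its centre is 30 mm above the lid's top face, with free space below it. With the lid home it lies at (-55, 0, 129) mm in the case's frame. It is pinched from above with the fingers closing along the case's x; the catch lies 53 to 77 mm in front of it, no higher than the lid. Axes: those of the lid, which are the case's when it is shut.
- lid_left_press (a point): point on the flat top face of the left lid, 23 mm behind its front edge and 26 mm in front of the handle bar, where it can be pressed; 99 mm above the bench when the lid is home.
- lid_left_hinge (a point): middle of the left lid's hinge axis, 104 mm behind the case's centre, 96 mm above the bench; the axis runs along the case's y.
- lid_left (a joint): angle of the left lid (0.26 kg, falls shut): 0 home on the box, growing as it opens upward (to 1.7). At the start it is either caught (0 to 0.005) or lies uncaught on the catch's nose (up to 0.06: 12 mm high at the front). Uncaught it lifts freely, at about 2 N at the handle; caught it stays below 0.01: pull up with 8 to 15 N for half a second to be sure (an off-centre grip adds some newtons sideways).
- catch_left (a joint): angle of the left spring catch, a 30 mm wide steel leaf on the middle of the case's front that hooks over a bead on the lid: 0 hook in, growing as its top swings out to the front. Pressing down on the lid at or before the handle with 6 to 12 N forces it out to about 0.15, then it snaps back to 0 over the bead and the lid stands hard on the box. It lets go only if its tab is pulled out.
- case_right: the right parts case seen from the robot (-y side): grey steel box 200 mm deep (its x) by 180 mm wide (its y) by 95 mm high, so heavy with hardware that it does not move on the bench. Origin: centre of its underside, on the bench. Its +x points to the hinge at the back, its -x to the front with the catch; it stands turned by up to 0.25 rad.
- lid_right_handle (a point): centre of the round bar of the bow handle on the right lid. The bar is 10 mm thick and runs 80 mm along the case's y; its centre is 30 mm above the lid's top face, with free space below it. With the lid home it lies at (-55, 0, 129) mm in the case's frame. It is pinched from above with the fingers closing along the case's x; the catch lies 53 to 77 mm in front of it, no higher than the lid. Axes: those of the lid, which are the case's when it is shut.
- lid_right_press (a point): point on the flat top face of the right lid, 23 mm behind its front edge and 26 mm in front of the handle bar, where it can be pressed; 99 mm above the bench when the lid is home.
- lid_right_hinge (a point): middle of the right lid's hinge axis, 104 mm behind the case's centre, 96 mm above the bench; the axis runs along the case's y.
- lid_right (a joint): angle of the right lid (0.26 kg, falls shut): 0 home on the box, growing as it opens upward (to 1.7). At the start it is either caught (0 to 0.005) or lies uncaught on the catch's nose (up to 0.06: 12 mm high at the front). Uncaught it lifts freely, at about 2 N at the handle; caught it stays below 0.01: pull up with 8 to 15 N for half a second to be sure (an off-centre grip adds some newtons sideways).
- catch_right (a joint): angle of the right spring catch, a 30 mm wide steel leaf on the middle of the case's front that hooks over a bead on the lid: 0 hook in, growing as its top swings out to the front. Pressing down on the lid at or before the handle with 6 to 12 N forces it out to about 0.15, then it snaps back to 0 over the bead and the lid stands hard on the box. It lets go only if its tab is pulled out.
- carton_center (a point): small red and white screw carton 95 x 62 x 36 mm lying between the two cases towards their backs; its centre. A bystander, not to be moved.
- turnbuckle_center (a point): steel turnbuckle 195 mm long, 24 mm wide, 16 mm high, lying between the two cases towards their fronts; its centre. A bystander, not to be moved.
- scoop_bin_center (a point): grey steel scoop bin with clips in it, 150 x 100 x 60 mm, to the right of the right case; its centre. A bystander, not to be moved.
- hose_clamp_center (a point): steel hose clamp, a ring 60 mm across and 12 mm high, to the left of the left case; its centre. A bystander, not to be moved.

How it is judged:
By the outcome, as a careful person would: the job done as asked, in the order asked, and still so for the second after the job is handed in, with the robot touching nothing.
It also fails if it takes over 72 s, if anything falls off the work surface, if the arm or the gripper's body presses on something with over 40 N, if the wrist force passes 120 N, or if a joint passes its speed limit or range.

## Working session

There is one attempt and no reset: what is moved stays moved. The work goes in short steps, Python scripts to look and compute and a tool call to move; the robot and the scene stay as the last step left them, time stands still between calls to the robot, and variables do not carry over. Pictures are saved under pics/ and viewed, about 8 in all and at most 12, crops included, and the job is handed in when it is done.

Besides the shell and the picture viewer there is one more tool, called after ">>>" as a command line: name --argument value ..., lists and objects as JSON in quotes. play_rows: Moves the arm, as the interface text tells. Its arguments: {"type":"object","properties":{"rows":{"type":"array"},"grip":{"type":"number"},"squeeze":{"type":"number"}},"required":["rows"]}

```bash
mkdir -p pics
python3 - <<'E'
from workcell import *
import cv2, numpy as np
o=get_obs(); print({k:np.round(v,3) for k,v in o.items()})
ims=[]
for n in ["scene","top"]:
    p,d=get_image(n); m=camera_model(n); print(n,m)
    np.savez(f'{n}0.npz',p=p,d=d); cv2.imwrite(f'pics/{n}0.png',p[:,:,::-1])
E
ls
```

```text
{'clock': np.float64(0.0), 'joints': array([ 1.231,  0.494,  1.346, -0.   ,  1.303, -0.096]), 'dq': array([ 0.002, -0.003,  0.001,  0.001, -0.   ,  0.001]), 'joint_efforts': array([-5.0000e-03, -8.8217e+01, -3.8385e+01, -1.0000e-03,  1.0000e-02,
       -0.0000e+00]), 'tool_pos': array([0.151, 0.606, 0.222]), 'orientation': array([ 0.086,  0.702, -0.087,  0.702]), 'contact_force': array([ 0.239, -0.666,  0.265]), 'wrist_torque': array([-0.045, -0.01 , -0.027]), 'width': np.float64(0.085)}
scene {'vertical_fov': 53.44015895551946, 'cx': 252.8114115788496, 'cy': 189.6633013475486, 'eye': array([1.24324095, 0.21381267, 0.9536383 ]), 'orientation': array([ 0.55044674,  0.75828325, -0.28203813, -0.20608103])}
top {'vertical_fov': 51.37808684958448, 'cx': 251.4384187469469, 'cy': 186.93470839616927, 'eye': array([ 2.56733139e-01, -1.33807152e-03,  1.50797418e+00]), 'orientation': array([-0.68035481,  0.72486163, -0.07954363,  0.07325131])}
pics
scene0.npz
top0.npz
```

View pics/top0.png

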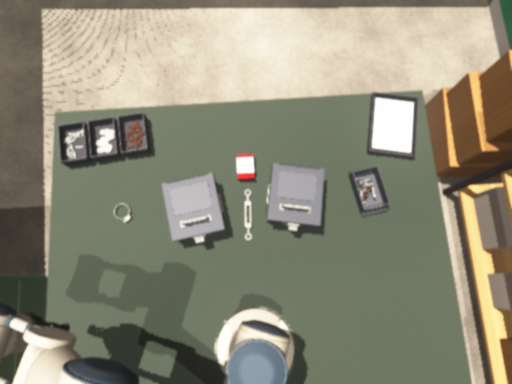

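View pics/scene0.png

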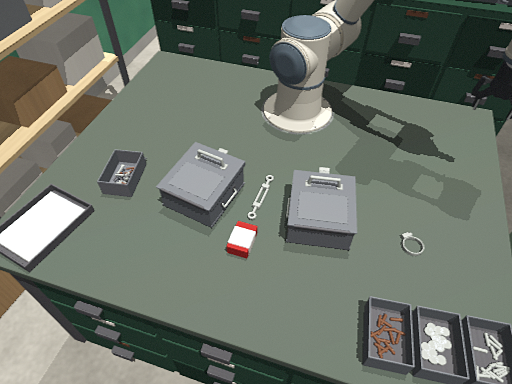

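Top view: the left case is at about (193,207) with its handle at (200,222). The right case is at (296,195) with its handle at (294,208). The fronts face the robot. Next I'll measure both from depth.

```bash
cat > h.py <<'E'
import numpy as np, cv2
from scipy.spatial.transform import Rotation as R
def cloud(d,m):
    h,w=d.shape; f=h/2/np.tan(np.radians(m['vertical_fov'])/2)
    v,u=np.mgrid[:h,:w]
    P=np.stack([(u-m['cx'])/f*d,(v-m['cy'])/f*d,d],-1)
    return P@R.from_quat(m['orientation']).as_matrix().T+m['eye']
def ray(uv,m,z):
    f=192/np.tan(np.radians(m['vertical_fov'])/2)
    r=R.from_quat(m['orientation']).as_matrix()@np.array([(uv[0]-m['cx'])/f,(uv[1]-m['cy'])/f,1])
    return m['eye']+r*(z-m['eye'][2])/r[2]
E
python3 - <<'E'
from h import *; from workcell import camera_model
for n in ['top','scene']:
    a=np.load(n+'0.npz'); W=cloud(a['d'],camera_model(n)); z=W[...,2]
    print(n,'bench z',np.median(z[(np.abs(z)<.02)]))
    for s in 'LR':
        sel=(z>.08)&(z<.122)&(W[...,0]>.35)&(W[...,0]<.75)&((W[...,1]>.06)&(W[...,1]<.4) if s=='L' else (W[...,1]<.04)&(W[...,1]>-.2))&(a['d']>0)
        P=W[sel]; 
        q=cv2.minAreaRect((P[:,:2]*1000).astype(np.float32))
        A=np.c_[P[:,:2]-P[:,:2].mean(0),np.ones(len(P))]
        c=np.linalg.lstsq(A,P[:,2],rcond=None)[0]; r=P[:,2]-A@c
        k=abs(r)<.005; c=np.linalg.lstsq(A[k],P[k,2],rcond=None)[0]; r=P[:,2]-A@c
        H=P[r>.015]
        hs=(z>.118)&(z<.15)&(np.hypot(W[...,0]-P[:,0].mean(),W[...,1]-P[:,1].mean())<.12)
        print(s,len(P),'rect',np.round(q[0],1),np.round(q[1],1),round(q[2],1),'plane',np.round(c,4),'sd',r[k].std().round(4),'handle',hs.sum(),np.round(W[hs].mean(0),4) if hs.any() else '',
         np.argwhere(hs).mean(0).round(1))
        if n=='top':
            v,u=np.where(sel); p=a['p'][v.min()-12:v.max()+14,u.min()-8:u.max()+8]
            print(v.min()-12,u.min()-8); cv2.imwrite(f'c{s}.png',cv2.resize(p[:,:,::-1],(400,450),interpolation=cv2.INTER_CUBIC))
E
```

```text
top bench z -0.0007289449466624243
L 3100 rect [501.3 189.7] [239.7 188.9] 9.7 plane [0.0055 0.0014 0.0984] sd 0.0024 handle 77 [0.4577 0.1816 0.1311] [219.1 194.3]
160 154
R 1840 rect [ 526.7 -149.3] [131.5 239. ] 81.4 plane [-0.0468  0.0045  0.1048] sd 0.0024 handle 83 [ 0.4796 -0.1709  0.1395] [206.1 295.3]
151 259
scene bench z 0.00038145516697374315
L 3778 rect [498.5 188.6] [242.2 188.4] 9.4 plane [ 0.0007 -0.0001  0.0994] sd 0.0017 handle 119 [0.4576 0.1823 0.131 ] [178.3 324.9]
R 2145 rect [ 524.2 -149.7] [129.7 241.1] 81.2 plane [-0.0551 -0.0031  0.1049] sd 0.0018 handle 113 [ 0.48   -0.1718  0.1377] [155.5 209.7]
```

Run:
```python
from h import *; from workcell import camera_model
for n in ['top','scene']:
    a=np.load(n+'0.npz'); W=cloud(a['d'],camera_model(n)); z=W[...,2]
    for s,hc in (('L',(.458,.182)),('R',(.48,-.171))):
        near=np.hypot(W[...,0]-hc[0]-.05,W[...,1]-hc[1])<.17
        P=W[(z>.085)&(z<.116)&near]
        # drop catch tab: keep points with lid-y spread
        q=cv2.minAreaRect((P[:,:2]*1000).astype(np.float32)); ang=np.radians(q[2]); 
        if ang>np.pi/4: ang-=np.pi/2
        e=np.array([np.cos(ang),np.sin(ang)]); f=np.array([-e[1],e[0]])
        X=P[:,:2]@e; Y=P[:,:2]@f; ym=(np.percentile(Y,.5)+np.percentile(Y,99.5))/2
        side=abs(Y-ym)>.03
        print(n,s,'yaw',ang.round(4),'X',np.percentile(X[side],[.5,99.5]).round(4),'Y',np.percentile(Y,[.5,99.5]).round(4))
        H=W[(z>.12)&(z<.16)&near]; hx=H[:,:2]@e; hy=H[:,:2]@f
        w,V=np.linalg.eigh(np.cov(H[:,:2].T)); v=V[:,1]*np.sign(V[1,1])
        xm=np.percentile(X[side],[.5,99.5]).mean(); C=e*xm+f*ym
        print('  centre',C.round(4),'pred handle',(C-.055*e).round(4),'seen handle y-mid',(np.percentile(hy,[1,99])).round(4), 'mean',H.mean(0).round(4),'hyaw',np.arctan2(-v[0],v[1]).round(4))
```

```text
top L yaw 0.1697 X [0.4317 0.6433] Y [0.0089 0.1957]
  centre [0.5125 0.1916] pred handle [0.4583 0.1823] seen handle y-mid [0.0576 0.1454] mean [0.4576 0.1821 0.1312] hyaw 0.1586
top R yaw -0.1791 X [0.4506 0.6627] Y [-0.1768  0.0096]
  centre [ 0.5329 -0.1814] pred handle [ 0.4788 -0.1716] seen handle y-mid [-0.1354 -0.0376] mean [ 0.4792 -0.1719  0.1396] hyaw -0.2266
scene L yaw 0.1637 X [0.4292 0.6416] Y [0.0116 0.1978]
  centre [0.5112 0.1905] pred handle [0.4569 0.1815] seen handle y-mid [0.0597 0.1501] mean [0.4576 0.1823 0.1312] hyaw 0.1626
scene R yaw -0.1763 X [0.4489 0.6612] Y [-0.1809  0.0074]
  centre [ 0.5312 -0.1828] pred handle [ 0.4771 -0.1731] seen handle y-mid [-0.1309 -0.0409] mean [ 0.48   -0.1718  0.138 ] hyaw -0.1744
```

Left handle: (0.458, 0.182, 0.129), yaw 0.166, lid lying flat. Right handle: (0.479, -0.172, 0.138), yaw -0.177, lid tilted about 0.05, so it looks uncaught. I'll move above the left handle now.

>>> play_rows --rows '[{"dx":0.0256,"dy":-0.0354,"twist":-0.0967},{"dx":0.0256,"dy":-0.0354,"twist":-0.0967},{"dx":0.0256,"dy":-0.0354,"twist":-0.0967},{"dx":0.0256,"dy":-0.0354,"twist":-0.0967},{"dx":0.0256,"dy":-0.0354,"twist":-0.0967},{"dx":0.0256,"dy":-0.0354,"twist":-0.0967},{"dx":0.0256,"dy":-0.0354,"twist":-0.0967},{"dx":0.0256,"dy":-0.0354,"twist":-0.0967},{"dx":0.0256,"dy":-0.0354,"twist":-0.0967},{"dx":0.0256,"dy":-0.0354,"twist":-0.0967},{"dx":0.0256,"dy":-0.0354,"twist":-0.0967},{"dx":0.0256,"dy":-0.0354,"twist":-0.0967}]' --grip 60 --squeeze 40

```text
$.rows[0]: bad value
```

>>> play_rows --rows '[{},{},{}]'

```text
$.rows[0]: bad value
```

>>> play_rows --rows '[{"dx":0.0256,"dy":-0.0354,"dz":0,"twist":-0.0967},{"dx":0.0256,"dy":-0.0354,"dz":0,"twist":-0.0967},{"dx":0.0256,"dy":-0.0354,"dz":0,"twist":-0.0967},{"dx":0.0256,"dy":-0.0354,"dz":0,"twist":-0.0967},{"dx":0.0256,"dy":-0.0354,"dz":0,"twist":-0.0967},{"dx":0.0256,"dy":-0.0354,"dz":0,"twist":-0.0967},{"dx":0.0256,"dy":-0.0354,"dz":0,"twist":-0.0967},{"dx":0.0256,"dy":-0.0354,"dz":0,"twist":-0.0967},{"dx":0.0256,"dy":-0.0354,"dz":0,"twist":-0.0967},{"dx":0.0256,"dy":-0.0354,"dz":0,"twist":-0.0967},{"dx":0.0256,"dy":-0.0354,"dz":0,"twist":-0.0967},{"dx":0.0256,"dy":-0.0354,"dz":0,"twist":-0.0967}]' --grip 60 --squeeze 40

```text
clock: 1.3
tool_pos: [0.4593, 0.1799, 0.2228]
orientation: [0.458, 0.539, -0.458, 0.539]
contact_force: [-0.2, 0.6, 0.1]
width: 0.051
```

>>> play_rows --rows '[{"dx":0,"dy":0,"dz":0,"twist":0},{"dx":0,"dy":0,"dz":0,"twist":0}]'

```text
clock: 1.5
tool_pos: [0.4589, 0.1808, 0.2226]
orientation: [0.457, 0.539, -0.458, 0.539]
contact_force: [-0.7, -0.1, -1.0]
width: 0.0512
```

```bash
cat > look.py <<'E'
import sys; from h import *; from workcell import *
o=get_obs(); Q=R.from_quat(o['orientation']).as_matrix()
print('t',round(float(o['clock']),2),'tcp',o['tool_pos'].round(4),'tooly ang',np.arctan2(Q[1,1],Q[0,1]).round(4),'down',Q[:,0].round(3),'F',o['contact_force'].round(2),'w',round(float(o['width']),4))
if len(sys.argv)>1:
    m=camera_model('wrist'); p,d=get_image('wrist'); print(m['eye'].round(3))
    cv2.imwrite(f'pics/{sys.argv[1]}.png',p[:,:,::-1]); np.savez(sys.argv[1]+'.npz',p=p,d=d,**m)
    W=cloud(d,m); z=W[...,2]
    g=np.array([float(sys.argv[2]),float(sys.argv[3])])
    near=np.hypot(W[...,0]-g[0],W[...,1]-g[1])<.07
    H=W[(z>g.size*0+float(sys.argv[4])-.008)&(z<float(sys.argv[4])+.012)&near&(d>0)]
    L=W[(z>.09)&(z<.115)&near&(d>0)]
    print('handle pts',len(H)); 
    if len(H)>30:
        w,V=np.linalg.eigh(np.cov(H[:,:2].T)); v=V[:,1]*np.sign(V[1,1])
        c=(H[:,:2].mean(0)); s=(H[:,:2]-c)@v
        print('mean',H.mean(0).round(4),'mid',(c+v*np.percentile(s,[1,99]).mean()).round(4),'len',np.ptp(np.percentile(s,[1,99])).round(4),'yaw',np.arctan2(-v[0],v[1]).round(4),'ztop',np.percentile(H[:,2],95).round(4),'lid z',np.median(L[:,2]).round(4))
E
python3 look.py w1 .458 .182 .131
```

```text
t 1.5 tcp [0.4589 0.1808 0.2226] tooly ang 0.1639 down [-0.001  0.    -1.   ] F [-0.69 -0.1  -0.99] w 0.0512
[0.448 0.254 0.374]
handle pts 1214
mean [0.4556 0.1881 0.1336] mid [0.456  0.1857] len 0.0871 yaw 0.1648 ztop 0.1355 lid z 0.1
```

View pics/w1.png

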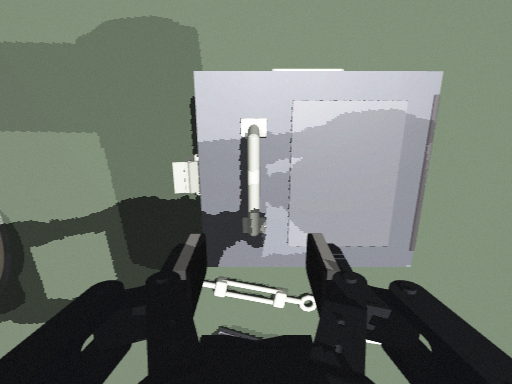

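Wrist view: the handle bar runs down column 253, rows 120–235. The catch leaf is at (187,177). It agrees with the first measurement to within 4 mm. I'll descend and close.

>>> play_rows --rows '[{"dx":-0.002,"dy":0.002,"dz":-0.02,"twist":0},{"dx":0,"dy":0,"dz":-0.025,"twist":0},{"dx":0,"dy":0,"dz":-0.025,"twist":0},{"dx":0,"dy":0,"dz":-0.018,"twist":0},{"dx":0,"dy":0,"dz":-0.01,"twist":0},{"dx":0,"dy":0,"dz":0,"twist":0}]'

```text
clock: 2.15
tool_pos: [0.4556, 0.1842, 0.124]
orientation: [0.456, 0.54, -0.457, 0.54]
contact_force: [1.3, -0.9, -0.2]
width: 0.0509
```

>>> play_rows --rows '[{"dx":0,"dy":0,"dz":0,"twist":0},{"dx":0,"dy":0,"dz":0,"twist":0},{"dx":0,"dy":0,"dz":0,"twist":0},{"dx":0,"dy":0,"dz":0,"twist":0},{"dx":0,"dy":0,"dz":0,"twist":0},{"dx":0,"dy":0,"dz":0,"twist":0}]' --grip 0 --squeeze 40

```text
clock: 2.75
tool_pos: [0.4567, 0.1836, 0.1254]
orientation: [0.457, 0.54, -0.457, 0.54]
contact_force: [-3.5, 0.7, 7.5]
width: -0.0001
```

The width reads 0, so the bar isn't between the pads. I'll look before going further.

```bash
python3 look.py w2 .457 .183 .131; python3 -c "
from workcell import *;import cv2
p,d=get_image('scene');c=p[110:260,240:400,::-1];a=cv2.resize(c,(640,600),interpolation=cv2.INTER_CUBIC);cv2.imwrite('pics/s2.png',a)"
```

```text
t 2.75 tcp [0.4567 0.1836 0.1254] tooly ang 0.1655 down [ 0.  0. -1.] F [-3.47  0.7   7.46] w -0.0001
[0.445 0.257 0.277]
handle pts 1557
mean [0.4523 0.21   0.1339] mid [0.4523 0.2099] len 0.0392 yaw 0.1669 ztop 0.1411 lid z 0.1
```

View pics/w2.png

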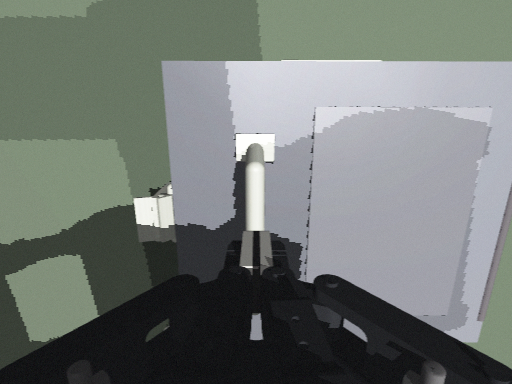

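View pics/s2.png

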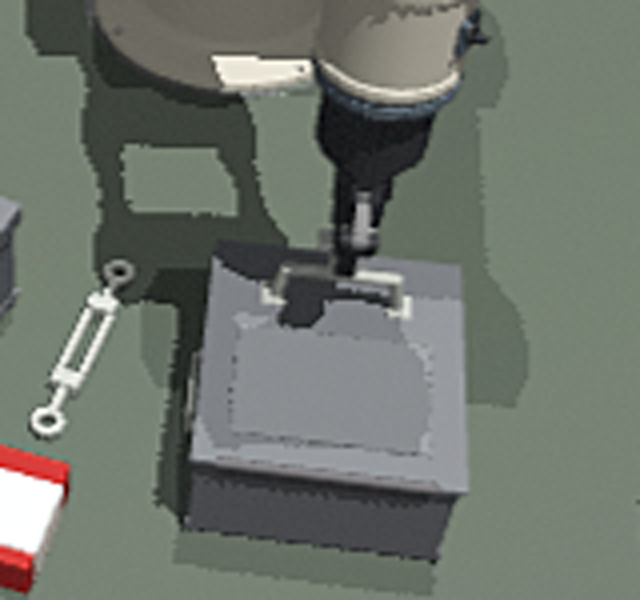

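Run:
```python
from h import *
a=np.load('w2.npz'); W=cloud(a['d'],{k:a[k] for k in ['vertical_fov','cx','cy','eye','orientation']})
for v in range(150,300,8):
    print(v,[tuple(W[v,u].round(3)) for u in (246,255,265)])
a=np.load('w1.npz'); W=cloud(a['d'],{k:a[k] for k in ['vertical_fov','cx','cy','eye','orientation']})
for v in (236,245,255): print(v,[tuple(W[v,u].round(3)) for u in (195,200,205,312,318)])
for v in (130,150,180,200): print(v,[tuple(W[v,u].round(3)) for u in (253,)])
```

```text
150 [(np.float64(0.444), np.float64(0.229), np.float64(0.105)), (np.float64(0.449), np.float64(0.231), np.float64(0.115)), (np.float64(0.455), np.float64(0.23), np.float64(0.103))]
158 [(np.float64(0.445), np.float64(0.227), np.float64(0.12)), (np.float64(0.45), np.float64(0.229), np.float64(0.127)), (np.float64(0.456), np.float64(0.225), np.float64(0.101))]
166 [(np.float64(0.446), np.float64(0.225), np.float64(0.132)), (np.float64(0.45), np.float64(0.226), np.float64(0.134)), (np.float64(0.457), np.float64(0.22), np.float64(0.1))]
174 [(np.float64(0.446), np.float64(0.222), np.float64(0.133)), (np.float64(0.451), np.float64(0.223), np.float64(0.134)), (np.float64(0.458), np.float64(0.215), np.float64(0.1))]
182 [(np.float64(0.447), np.float64(0.217), np.float64(0.132)), (np.float64(0.451), np.float64(0.219), np.float64(0.135)), (np.float64(0.459), np.float64(0.21), np.float64(0.099))]
190 [(np.float64(0.448), np.float64(0.213), np.float64(0.133)), (np.float64(0.452), np.float64(0.215), np.float64(0.134)), (np.float64(0.46), np.float64(0.205), np.float64(0.099))]
198 [(np.float64(0.
[... 2785 characters left out ...]
64(0.18), np.float64(0.236)), (np.float64(0.483), np.float64(0.196), np.float64(0.251)), (np.float64(0.485), np.float64(0.197), np.float64(0.252))]
255 [(np.float64(0.432), np.float64(0.188), np.float64(0.26)), (np.float64(0.433), np.float64(0.182), np.float64(0.249)), (np.float64(0.434), np.float64(0.175), np.float64(0.236)), (np.float64(0.483), np.float64(0.192), np.float64(0.253)), (np.float64(0.484), np.float64(0.196), np.float64(0.26))]
130 [(np.float64(0.449), np.float64(0.23), np.float64(0.121))]
150 [(np.float64(0.451), np.float64(0.216), np.float64(0.135))]
180 [(np.float64(0.455), np.float64(0.191), np.float64(0.135))]
200 [(np.float64(0.458), np.float64(0.174), np.float64(0.134))]
```

The depth image explains it. The real fingertips sit about 23 mm higher than the stated TCP offset, at TCP + 9 mm when shut and TCP + 13 mm at 60 %. They closed on top of the bar (z 0.134). I'll rise, open, and regrip about 23 mm lower.

>>> play_rows --rows '[{"dx":0,"dy":0,"dz":0.02,"twist":0},{"dx":0,"dy":0,"dz":0.005,"twist":0},{"dx":0,"dy":0,"dz":0,"twist":0}]'

```text
clock: 3.15
tool_pos: [0.4573, 0.1837, 0.1506]
orientation: [0.458, 0.539, -0.456, 0.54]
contact_force: [0.0, -0.0, -0.4]
width: 0.0003
```

>>> play_rows --rows '[{"dx":0,"dy":0,"dz":0,"twist":0},{"dx":0,"dy":0,"dz":0,"twist":0},{"dx":0,"dy":0,"dz":0,"twist":0},{"dx":0,"dy":0,"dz":0,"twist":0},{"dx":0,"dy":0,"dz":0,"twist":0}]' --grip 60

```text
clock: 3.65
tool_pos: [0.4566, 0.1836, 0.1497]
orientation: [0.457, 0.54, -0.457, 0.54]
contact_force: [0.3, 0.7, -0.2]
width: 0.0512
```

>>> play_rows --rows '[{"dx":0,"dy":0,"dz":-0.01,"twist":0},{"dx":0,"dy":0,"dz":-0.01,"twist":0},{"dx":0,"dy":0,"dz":-0.01,"twist":0},{"dx":0,"dy":0,"dz":-0.01,"twist":0},{"dx":0,"dy":0,"dz":-0.008,"twist":0},{"dx":0,"dy":0,"dz":0,"twist":0}]'

```text
clock: 4.25
tool_pos: [0.456, 0.1834, 0.1006]
orientation: [0.456, 0.54, -0.458, 0.539]
contact_force: [0.8, 0.0, -0.4]
width: 0.0511
```

>>> play_rows --rows '[{"dx":0,"dy":0,"dz":0,"twist":0},{"dx":0,"dy":0,"dz":0,"twist":0},{"dx":0,"dy":0,"dz":0,"twist":0},{"dx":0,"dy":0,"dz":0,"twist":0},{"dx":0,"dy":0,"dz":0,"twist":0},{"dx":0,"dy":0,"dz":0,"twist":0},{"dx":0,"dy":0,"dz":0,"twist":0}]' --grip 0 --squeeze 40

```text
clock: 4.95
tool_pos: [0.456, 0.1835, 0.1022]
orientation: [0.457, 0.54, -0.457, 0.539]
contact_force: [-4.9, -1.0, 5.4]
width: 0.0088
```

>>> play_rows --rows '[{"dx":-0.001,"dy":0,"dz":0.001,"twist":0},{"dx":0,"dy":0,"dz":0.001,"twist":0},{"dx":0,"dy":0,"dz":0,"twist":0}]'

```text
clock: 5.25
tool_pos: [0.456, 0.1835, 0.1033]
orientation: [0.457, 0.54, -0.457, 0.54]
contact_force: [8.5, 0.5, -25.9]
width: 0.0085
```

>>> play_rows --rows '[{"dx":0.0006,"dy":0,"dz":-0.0009,"twist":0},{"dx":0,"dy":0,"dz":0,"twist":0},{"dx":0,"dy":0,"dz":0,"twist":0}]'

```text
clock: 5.55
tool_pos: [0.456, 0.1835, 0.103]
orientation: [0.457, 0.54, -0.457, 0.54]
contact_force: [0.1, 0.2, -7.7]
width: 0.0089
```

>>> play_rows --rows '[{"dx":0,"dy":0,"dz":0.0002,"twist":0},{"dx":0,"dy":0,"dz":0,"twist":0}]'

```text
clock: 5.75
tool_pos: [0.4561, 0.1835, 0.103]
orientation: [0.457, 0.54, -0.457, 0.54]
contact_force: [0.6, -1.4, -13.3]
width: 0.0084
```

>>> play_rows --rows '[{"dx":0,"dy":0,"dz":0,"twist":0},{"dx":0,"dy":0,"dz":0,"twist":0},{"dx":0,"dy":0,"dz":0,"twist":0},{"dx":0,"dy":0,"dz":0,"twist":0},{"dx":0,"dy":0,"dz":0,"twist":0},{"dx":0,"dy":0,"dz":0,"twist":0}]'

```text
clock: 6.35
tool_pos: [0.4561, 0.1835, 0.1031]
orientation: [0.457, 0.54, -0.457, 0.54]
contact_force: [0.1, -0.7, -14.2]
width: 0.0079
```

The left lid held about 14 N upward for over 0.6 s and moved less than 1 mm, so it is caught. I'll release it and go to the right case.

>>> play_rows --rows '[{"dx":0,"dy":0,"dz":-0.0008,"twist":0},{"dx":0,"dy":0,"dz":0,"twist":0}]'

```text
clock: 6.55
tool_pos: [0.4561, 0.1835, 0.1026]
orientation: [0.457, 0.54, -0.457, 0.54]
contact_force: [-3.6, -2.0, -1.0]
width: 0.0082
```

>>> play_rows --rows '[{"dx":0,"dy":0,"dz":0,"twist":0},{"dx":0,"dy":0,"dz":0,"twist":0},{"dx":0,"dy":0,"dz":0,"twist":0},{"dx":0,"dy":0,"dz":0,"twist":0},{"dx":0,"dy":0,"dz":0,"twist":0},{"dx":0,"dy":0,"dz":0.02,"twist":0},{"dx":0,"dy":0,"dz":0.03,"twist":0},{"dx":0,"dy":0,"dz":0.03,"twist":0},{"dx":0,"dy":0,"dz":0.01,"twist":0}]' --grip 60

```text
clock: 7.45
tool_pos: [0.4574, 0.1839, 0.195]
orientation: [0.458, 0.539, -0.456, 0.54]
contact_force: [0.2, 0.6, -0.5]
width: 0.0515
```

>>> play_rows --rows '[{"dx":0.0023,"dy":-0.0355,"dz":0.003,"twist":-0.0343},{"dx":0.0023,"dy":-0.0355,"dz":0.003,"twist":-0.0343},{"dx":0.0023,"dy":-0.0355,"dz":0.003,"twist":-0.0343},{"dx":0.0023,"dy":-0.0355,"dz":0.003,"twist":-0.0343},{"dx":0.0023,"dy":-0.0355,"dz":0.003,"twist":-0.0343},{"dx":0.0023,"dy":-0.0355,"dz":0.003,"twist":-0.0343},{"dx":0.0023,"dy":-0.0355,"dz":0.003,"twist":-0.0343},{"dx":0.0023,"dy":-0.0355,"dz":0.003,"twist":-0.0343},{"dx":0.0023,"dy":-0.0355,"dz":0.003,"twist":-0.0343},{"dx":0.0023,"dy":-0.0355,"dz":0.003,"twist":-0.0343},{"dx":0,"dy":0,"dz":0,"twist":0},{"dx":0,"dy":0,"dz":0,"twist":0}]'

```text
clock: 8.65
tool_pos: [0.479, -0.1718, 0.2218]
orientation: [-0.543, -0.454, 0.543, -0.453]
contact_force: [-1.6, 0.4, -0.3]
width: 0.0515
```

```bash
python3 look.py w3 .479 -.172 .1385
```

```text
t 8.65 tcp [ 0.479  -0.1718  0.2218] tooly ang -0.1788 down [-0.001  0.    -1.   ] F [-1.62  0.36 -0.3 ] w 0.0515
[ 0.493 -0.099  0.374]
handle pts 1290
mean [ 0.4793 -0.1666  0.1424] mid [ 0.4789 -0.1687] len 0.0867 yaw -0.1825 ztop 0.1442 lid z 0.1084
```

View pics/w3.png

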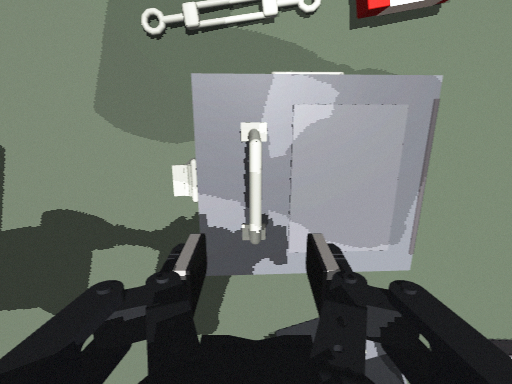

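Right case, wrist view: the bar is centred at column 254, rows 130–240, with its top at z≈0.143. The lid stands about 9 mm proud. The grip is aligned, so I'll descend.

>>> play_rows --rows '[{"dx":0,"dy":0.001,"dz":-0.025,"twist":0},{"dx":0,"dy":0,"dz":-0.025,"twist":0},{"dx":0,"dy":0,"dz":-0.025,"twist":0},{"dx":0,"dy":0,"dz":-0.02,"twist":0},{"dx":0,"dy":0,"dz":-0.012,"twist":0},{"dx":0,"dy":0,"dz":-0.005,"twist":0},{"dx":0,"dy":0,"dz":0,"twist":0}]'

```text
clock: 9.4
tool_pos: [0.4793, -0.17, 0.1103]
orientation: [-0.542, -0.454, 0.542, -0.454]
contact_force: [0.3, 0.4, -0.0]
width: 0.0513
```

>>> play_rows --rows '[{"dx":0,"dy":0,"dz":0,"twist":0},{"dx":0,"dy":0,"dz":0,"twist":0},{"dx":0,"dy":0,"dz":0,"twist":0},{"dx":0,"dy":0,"dz":0,"twist":0},{"dx":0,"dy":0,"dz":0,"twist":0},{"dx":0,"dy":0,"dz":0,"twist":0},{"dx":0,"dy":0,"dz":0,"twist":0}]' --grip 0 --squeeze 40

```text
clock: 10.1
tool_pos: [0.4784, -0.1703, 0.1107]
orientation: [-0.542, -0.454, 0.543, -0.453]
contact_force: [-6.4, -0.3, 5.5]
width: 0.0084
```

>>> play_rows --rows '[{"dx":-0.0005,"dy":0,"dz":0.0007,"twist":0},{"dx":0,"dy":0,"dz":0,"twist":0}]'

```text
clock: 10.3
tool_pos: [0.4785, -0.1704, 0.1113]
orientation: [-0.542, -0.454, 0.542, -0.454]
contact_force: [-2.3, 0.0, -1.2]
width: 0.0085
```

>>> play_rows --rows '[{"dx":0,"dy":0,"dz":0.0005,"twist":0},{"dx":0,"dy":0,"dz":0,"twist":0}]'

```text
clock: 10.5
tool_pos: [0.4786, -0.1704, 0.1116]
orientation: [-0.542, -0.454, 0.542, -0.454]
contact_force: [-3.3, -0.4, -0.7]
width: 0.0081
```

>>> play_rows --rows '[{"dx":0,"dy":0,"dz":0.001,"twist":0},{"dx":0,"dy":0,"dz":0.001,"twist":0},{"dx":0,"dy":0,"dz":0.001,"twist":0},{"dx":0,"dy":0,"dz":0.001,"twist":0},{"dx":0,"dy":0,"dz":0,"twist":0},{"dx":0,"dy":0,"dz":0,"twist":0}]'

```text
clock: 11.1
tool_pos: [0.4797, -0.1706, 0.1159]
orientation: [0.543, 0.453, -0.542, 0.454]
contact_force: [5.6, 1.1, -3.8]
width: 0.0083
```

The right lid gives: it lifted 4 mm at about 3 N. I'll press it down through the gripped bar, following the hinge arc.

>>> play_rows --rows '[{"dx":-0.001,"dy":0,"dz":-0.001,"twist":0},{"dx":-0.0002,"dy":0,"dz":-0.001,"twist":0},{"dx":-0.0002,"dy":0,"dz":-0.001,"twist":0},{"dx":-0.0002,"dy":0,"dz":-0.001,"twist":0},{"dx":-0.0002,"dy":0,"dz":-0.001,"twist":0},{"dx":0,"dy":0,"dz":0,"twist":0}]'

```text
clock: 11.7
tool_pos: [0.4784, -0.1704, 0.111]
orientation: [0.543, 0.453, -0.542, 0.454]
contact_force: [7.9, 5.4, -0.0]
width: 0.0086
```

>>> play_rows --rows '[{"dx":-0.0002,"dy":0,"dz":-0.001,"twist":0},{"dx":-0.0002,"dy":0,"dz":-0.001,"twist":0},{"dx":0,"dy":0,"dz":0,"twist":0}]'

```text
clock: 12.0
tool_pos: [0.4779, -0.1704, 0.1092]
orientation: [0.543, 0.453, -0.542, 0.454]
contact_force: [5.9, 6.4, 3.5]
width: 0.0088
```

>>> play_rows --rows '[{"dx":0.0004,"dy":0.0005,"dz":-0.001,"twist":0},{"dx":-0.0002,"dy":0,"dz":-0.001,"twist":0},{"dx":0,"dy":0,"dz":0,"twist":0}]'

```text
clock: 12.3
tool_pos: [0.4774, -0.1702, 0.1069]
orientation: [0.543, 0.453, -0.542, 0.454]
contact_force: [2.9, 0.3, 1.6]
width: 0.0085
```

>>> play_rows --rows '[{"dx":-0.0001,"dy":0,"dz":-0.001,"twist":0},{"dx":-0.0001,"dy":0,"dz":-0.001,"twist":0},{"dx":0,"dy":0,"dz":0,"twist":0}]'

```text
clock: 12.6
tool_pos: [0.4768, -0.1701, 0.1043]
orientation: [0.542, 0.454, -0.542, 0.454]
contact_force: [4.9, -0.7, -5.6]
width: 0.0084
```

>>> play_rows --rows '[{"dx":0.0002,"dy":0,"dz":-0.0008,"twist":0},{"dx":0,"dy":0,"dz":0,"twist":0}]'

```text
clock: 12.8
tool_pos: [0.4764, -0.1699, 0.1032]
orientation: [-0.542, -0.454, 0.543, -0.453]
contact_force: [4.6, -2.8, -13.4]
width: 0.0084
```

>>> play_rows --rows '[{"dx":0,"dy":0,"dz":-0.0006,"twist":0},{"dx":0,"dy":0,"dz":0,"twist":0}]'

```text
clock: 13.0
tool_pos: [0.4764, -0.1699, 0.1031]
orientation: [-0.542, -0.454, 0.542, -0.454]
contact_force: [0.2, -2.2, -6.0]
width: 0.0086
```

>>> play_rows --rows '[{"dx":0,"dy":0,"dz":-0.0008,"twist":0},{"dx":0,"dy":0,"dz":-0.0003,"twist":0},{"dx":0,"dy":0,"dz":0,"twist":0}]'

```text
clock: 13.3
tool_pos: [0.4764, -0.1699, 0.1024]
orientation: [-0.542, -0.454, 0.542, -0.454]
contact_force: [-3.4, -1.5, 6.9]
width: 0.0081
```

>>> play_rows --rows '[{"dx":0,"dy":0,"dz":0.0007,"twist":0},{"dx":0,"dy":0,"dz":0.0006,"twist":0},{"dx":0,"dy":0,"dz":0,"twist":0}]'

```text
clock: 13.6
tool_pos: [0.4765, -0.1699, 0.1032]
orientation: [-0.542, -0.454, 0.542, -0.454]
contact_force: [-2.0, -3.6, -7.8]
width: 0.0083
```

>>> play_rows --rows '[{"dx":0,"dy":0,"dz":0.0003,"twist":0},{"dx":0,"dy":0,"dz":0,"twist":0},{"dx":0,"dy":0,"dz":0,"twist":0}]'

```text
clock: 13.9
tool_pos: [0.4765, -0.1699, 0.1033]
orientation: [-0.542, -0.454, 0.542, -0.454]
contact_force: [-0.3, -5.1, -17.6]
width: 0.0084
```

>>> play_rows --rows '[{"dx":0,"dy":0,"dz":0,"twist":0},{"dx":0,"dy":0,"dz":0,"twist":0},{"dx":0,"dy":0,"dz":0,"twist":0},{"dx":0,"dy":0,"dz":0,"twist":0},{"dx":0,"dy":0,"dz":0,"twist":0},{"dx":0,"dy":0,"dz":0,"twist":0},{"dx":0,"dy":0,"dz":0,"twist":0}]'

```text
clock: 14.6
tool_pos: [0.4765, -0.1699, 0.1033]
orientation: [-0.542, -0.454, 0.542, -0.454]
contact_force: [-0.1, -5.2, -19.6]
width: 0.0083
```

It holds at 18–20 N, a little over the stated range. I'll ease it back into 8–15 N and hold there.

>>> play_rows --rows '[{"dx":0,"dy":-0.0003,"dz":-0.0004,"twist":0},{"dx":0,"dy":0,"dz":0,"twist":0},{"dx":0,"dy":0,"dz":0,"twist":0}]'

```text
clock: 14.9
tool_pos: [0.4765, -0.1699, 0.1032]
orientation: [-0.542, -0.454, 0.542, -0.454]
contact_force: [-1.6, -1.1, -12.2]
width: 0.0083
```

>>> play_rows --rows '[{"dx":0,"dy":0,"dz":0,"twist":0},{"dx":0,"dy":0,"dz":0,"twist":0},{"dx":0,"dy":0,"dz":0,"twist":0},{"dx":0,"dy":0,"dz":0,"twist":0},{"dx":0,"dy":0,"dz":0,"twist":0},{"dx":0,"dy":0,"dz":0,"twist":0},{"dx":0,"dy":0,"dz":0,"twist":0}]'

```text
clock: 15.6
tool_pos: [0.4765, -0.17, 0.1032]
orientation: [-0.542, -0.454, 0.542, -0.454]
contact_force: [-4.1, 3.0, -10.4]
width: 0.0084
```

The lid is caught: it held 10–12 N for 1 s. I'll release, lift clear and check both lids.

>>> play_rows --rows '[{"dx":0,"dy":0,"dz":-0.0006,"twist":0},{"dx":0,"dy":0,"dz":0,"twist":0}]'

```text
clock: 15.8
tool_pos: [0.4765, -0.17, 0.1029]
orientation: [-0.542, -0.454, 0.542, -0.454]
contact_force: [-6.1, 5.0, -1.0]
width: 0.0085
```

>>> play_rows --rows '[{"dx":0,"dy":0,"dz":0,"twist":0},{"dx":0,"dy":0,"dz":0,"twist":0},{"dx":0,"dy":0,"dz":0,"twist":0},{"dx":0,"dy":0,"dz":0,"twist":0},{"dx":0,"dy":0,"dz":0,"twist":0},{"dx":0,"dy":0,"dz":0.02,"twist":0},{"dx":0,"dy":0,"dz":0.03,"twist":0},{"dx":0,"dy":0,"dz":0.04,"twist":0},{"dx":0,"dy":0,"dz":0.04,"twist":0},{"dx":0,"dy":0,"dz":0.03,"twist":0},{"dx":0,"dy":0,"dz":0,"twist":0},{"dx":0,"dy":0,"dz":0,"twist":0}]' --grip 60

```text
clock: 17.0
tool_pos: [0.4769, -0.1703, 0.2629]
orientation: [0.543, 0.453, -0.542, 0.454]
contact_force: [-0.0, -0.8, -0.2]
width: 0.0512
```

```bash
python3 look.py w4 .477 -.17 .131
python3 - <<'E'
from h import *; from workcell import *
p,d=get_image('scene'); W=cloud(d,camera_model('scene')); W0=cloud(np.load('scene0.npz')['d'],camera_model('scene')); cv2.imwrite('pics/s4.png',p[:,:,::-1])
for s,C,y in (('L',(.512,.191),.167),('R',(.532,-.182),-.178)):
    e=np.array([np.cos(y),np.sin(y)]);f=np.array([-e[1],e[0]])
    for n,A in (('before',W0),('now',W)):
        X=(A[...,:2]-C)@e; Y=(A[...,:2]-C)@f; z=A[...,2]
        k=(abs(Y)<.08)&(X>-.02)&(X<.09)&(z>.09)&(z<.12)
        c=np.polyfit(X[k],z[k],1); print(s,n,k.sum(),'lid slope',(-c[0]).round(4),'z',c[1].round(4))
E
```

```text
t 17.0 tcp [ 0.4769 -0.1703  0.2629] tooly ang -0.1774 down [ 0.001 -0.001 -1.   ] F [-0.02 -0.76 -0.2 ] w 0.0512
[ 0.491 -0.097  0.415]
handle pts 922
mean [ 0.4771 -0.1663  0.1336] mid [ 0.4767 -0.1685] len 0.0868 yaw -0.1863 ztop 0.1355 lid z 0.1
L before 1729 lid slope 0.0058 z 0.1
L now 1729 lid slope 0.0077 z 0.1001
R before 1514 lid slope 0.0618 z 0.1057
R now 1453 lid slope 0.0058 z 0.1
```

View pics/s4.png

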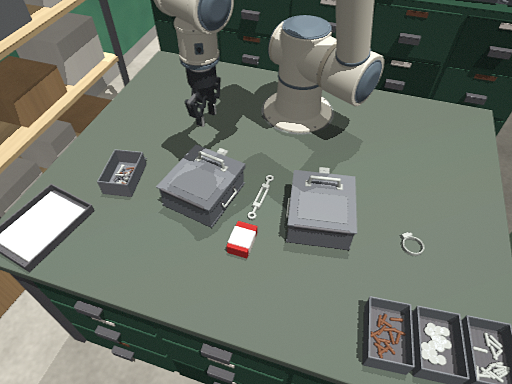

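The last picture shows both lids flat, the bystanders where they were, and the gripper clear of everything. Handing in.

```bash
python3 -c "
from workcell import *
print(order.job_done())"
```

```text
the job is handed in; nothing more can be done
None
```

Both lids are shut and caught, and I handed the job in at about 17 s on the robot clock.

- **Left case, done first:** The catch was already holding. The lid stayed put under about 14 N upward for more than 0.6 s. The first pull briefly reached 26 N before I eased it back.
- **Right case:** The lid gave, lifting 4 mm at about 3 N, so I pressed it down by the gripped handle until the catch snapped over. On the second tug it did not move, at 18–20 N for about 0.7 s (above the asked 8–15 N) and then at 10–12 N for 1 s.

**Last checks:** In the scene camera's depth image both lids read as flat. The right lid's slope went from 0.062 to 0.006. The left read 0.006 before and 0.008 after, which I take as noise. The right handle bar's top dropped from 0.144 to 0.1355 m, the same height as the left one. By eye in the last picture, the carton, turnbuckle, scoop bin and hose clamp had not moved, and the gripper was clear of everything.

**Disagreement found:** The real fingertips stand about 23 mm farther back than the stated tool data. My first grip on the left handle therefore closed on top of the bar, pressing on it with about 7.5 N. I measured the offset from the wrist camera's depth image and gripped lower from then on.

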